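Lay the tea tray with the matching cups

TASK

Lay the tea tray: gently set down (do not drop) each of the three coloured tea cups upright in the middle of the saucer of its own colour, with the saucers staying where they lie on the tray. Leave the white cup, which has no saucer, and the yellow plastic tumbler where they stand, and do not disturb the jug or the canister.

Things in the scene. Friction and masses are not known exactly. Their poses are not given: they have to be found in the camera images.
- cup_mustard_center (a point): Small mustard-yellow glazed tea cup with a handle, 100 to 170 g (a grip of 12 N holds it), open at the top, standing on the counter: 66 mm across the rim, 64 mm at 34 mm up, 42 mm across the foot, 58 mm high, wall 3.5 mm, one loop handle on its +y side that reaches 54 mm out from the axis, 16 to 50 mm up. This point is on its axis half-way up (29 mm above its underside); z is up; x is level and square to the handle.
- cup_green_center (a point): Small dark green glazed tea cup with a handle, 100 to 170 g (a grip of 12 N holds it), open at the top, standing on the counter: 66 mm across the rim, 64 mm at 34 mm up, 42 mm across the foot, 58 mm high, wall 3.5 mm, one loop handle on its +y side that reaches 54 mm out from the axis, 16 to 50 mm up. This point is on its axis half-way up (29 mm above its underside); z is up; x is level and square to the handle.
- cup_brick_center (a point): Small brick-red glazed tea cup with a handle, 100 to 170 g (a grip of 12 N holds it), open at the top, standing on the counter: 66 mm across the rim, 64 mm at 34 mm up, 42 mm across the foot, 58 mm high, wall 3.5 mm, one loop handle on its +y side that reaches 54 mm out from the axis, 16 to 50 mm up. This point is on its axis half-way up (29 mm above its underside); z is up; x is level and square to the handle.
- saucer_mustard: Loose mustard-yellow glazed saucer lying on the wooden tray: 120 mm across, 16 mm high at its rim; the middle is flat, 68 mm across and 5 mm thick, so a cup stands 5 mm above this origin. Origin: centre of its underside, which lies 8 mm above the counter; z is up. The three saucers lie in a row, about 135 mm apart, on a fixed 190 by 480 mm tray with a rim 20 mm high and a steel loop (45 mm high) at each short end, 100 mm from the centre of the nearest saucer.
- saucer_green: Loose dark green glazed saucer lying on the wooden tray: 120 mm across, 16 mm high at its rim; the middle is flat, 68 mm across and 5 mm thick, so a cup stands 5 mm above this origin. Origin: centre of its underside, which lies 8 mm above the counter; z is up. The three saucers lie in a row, about 135 mm apart, on a fixed 190 by 480 mm tray with a rim 20 mm high and a steel loop (45 mm high) at each short end, 100 mm from the centre of the nearest saucer.
- saucer_brick: Loose brick-red glazed saucer lying on the wooden tray: 120 mm across, 16 mm high at its rim; the middle is flat, 68 mm across and 5 mm thick, so a cup stands 5 mm above this origin. Origin: centre of its underside, which lies 8 mm above the counter; z is up. The three saucers lie in a row, about 135 mm apart, on a fixed 190 by 480 mm tray with a rim 20 mm high and a steel loop (45 mm high) at each short end, 100 mm from the centre of the nearest saucer.
- cup_white_center (a point): Cream-white glazed tea cup of the same shape and size, for which there is no saucer on the tray: 66 mm across the rim, 64 mm at 34 mm up, 42 mm across the foot, 58 mm high, wall 3.5 mm, one loop handle on its +y side that reaches 54 mm out from the axis, 16 to 50 mm up. This point is on its axis half-way up (29 mm above its underside); z is up; x is level and square to the handle.
- tumbler_center (a point): Mustard-yellow plastic tumbler without a handle, about the colour of the mustard cup: 66 mm across the rim, 52 mm across the foot, 82 mm high, 60 g. This point is on its axis half-way up (41 mm above its underside); z is up.
- jug: Blue ceramic jug standing to one side: 108 mm across its belly, 165 mm high, handle on its +y side reaching 89 mm from the axis, small spout on its -y side. Origin: centre of its underside; z is up.
- canister: Clear acrylic canister with a closed hinged lid, rusks inside, standing to one side: 104 mm square, 150 mm high. Origin: centre of its underside; z is up.
Not all that is in view belongs to the job. What is shaped like the part that bears cup_mustard_center but purple is not meant.

How it is judged:
By the outcome, as a careful person would: the job done as asked, in the order asked, and still so for the second after the job is handed in, with the robot touching nothing.
It also fails if it takes over 88 s, if anything falls off the work surface, if the arm or the gripper's body presses on something with over 40 N, if the wrist force passes 120 N, or if a joint passes its speed limit or range.

ROBOT

A 6-joint arm with a two-finger parallel gripper is mounted at the origin on the work surface. World frame = base frame: x ahead of the robot, y to its left, z up, the work surface at z = 0. Lengths are in mm, angles in rad, forces in N, time in s.
With the tool pointing down it reaches from about 300 to 775 mm from the base axis. Payload 14.6 kg.
Tool frame: the origin (TCP) lies at the very end of the fingers, on their centre line; the grasp point (between the pads) lies 19 mm behind it; z points along the fingers, y is the line along which they close (so a half turn about z gives the same grasp; the last joint's range is limited). The gripper opens to 94 mm and grips with 3 to 60 N. Pads are 16 mm wide; open, the fingers measure 119 mm over their backs; the gripper's body (75 mm by 177 mm) begins 78 mm behind the grasp point.
Start: joints at [1.262, 0.3, 1.521, -0, 1.321, -0.067], TCP at [131.696, 533.99, 182.546] pointing down, gripper open.
Joint ranges: [-3.03, 3.03], [-0.79, 2.21], [0.23, 2.52], [-1.04, 4.18], [0, 3.07], [-2.55, 2.55]. Speed limits (rad/s): [2.22, 2.22, 2.57, 3.14, 3.14, 3.14].

INTERFACE

Orientations are given as [roll, pitch, yaw] about the fixed x, y, z axes, in that order (R = Rz(yaw) Ry(pitch) Rx(roll)).
In Python, from cell import manip gives the robot as it stands.
- The arm moves only by the tool servo_tool, never from a script. Its argument "motion" is a list that holds one entry, the list of rows, each a list of 7 numbers: the shift along the world's x, y, z as a fraction of full scale, then the turn, a rotation vector about the world's x, y, z as a fraction of full scale, then the closure, from 0 (fully open) to 1 (shut). In form: [[[x, y, z, rx, ry, rz, gripper], ...]]. A call has 1 to 10 rows; each row is the pose to reach, as a shift and turn from the pose commanded when the call began, turning the shorter way round; what a row does not reach only later rows make up. Full scale, the value 1, is 0.5 m for a shift and pi rad for a turn. A row lasts 1/10 s, in which the tool goes at most 50 mm and 8.59 degrees, less where a joint would pass 70% of its speed; a pose out of reach is approached as far as the arm can. A call with a number of a shift or a turn outside -1 to 1 is refused whole. A call with a gripper value outside its range is refused whole. The fingers move at their own pace and stop on an object; "newtons" is the grip in N (left out, the last holds). Time passes only in rows, so rows that repeat a pose let the fingers close. It gives the time, the measured TCP pose, the force, the opening and the grip force at its end, in the units of the state.
- manip.read_state(): the state, without advancing time (a new reading comes with each control period).
- manip.camera(name): name is "side" or "top"; returns a dict with "frame" (384x512x3 uint8, red, green, blue), "range_z" (384x512 float32, mm along the optical axis (not along the pixel's ray), 0 where there is no reading), "vfov" (degrees; the focal length in pixels is half the picture's height over the tangent of half this angle, whatever the lens; pixels are square), "cx", "cy" (the principal point, pixels), "cam_to_world" (4x4, takes a point from camera to world coordinates). Camera axes: x right, y down, z forward; pixel columns grow to the right and rows downward; lengths in mm; the calibration is good to about 2 mm. A picture is of the moment at which its call begins.
- manip.sign_off(): hands the job in; it is judged then, once.
The state is a dict: "clock": time; "joints": joint angles; "qd": joint speeds; "effort": joint torques, N m; "eef_pos": TCP position; "eef_rot": TCP orientation; "wrist_force": force on the tool from outside, world axes, zero at the start; "moment": the same for the moment, N m; "finger_gap": finger opening in mm; "finger_force": force on a finger pad.
Only numpy, scipy, OpenCV 4.12 (cv2) and the standard library are available. Lean on these libraries where they do the work, as an engineer would, in place of code of your own. Each camera call takes 0.05 s, during which the arm holds its last target. There are 200 camera calls.

## Working session

There is one attempt and no reset: what is moved stays moved. The work goes in short steps, Python scripts to look and compute and a tool call to move; the robot and the scene stay as the last step left them, time stands still between calls to the robot, and variables do not carry over. Pictures are saved under pics/ and viewed, at most 14 in all, crops included, and the job is handed in when it is done.

Besides the shell and the picture viewer there is one more tool, called after "Emit:" in YAML: its name, and indented under it one key for each argument. servo_tool: Moves the arm, as the interface text tells. Its arguments: {"type":"object","properties":{"motion":{"type":"array"},"newtons":{"type":"number"}},"required":["motion"]}

```bash
mkdir -p pics; cat > h.py <<'E'
import numpy as np, cv2
from cell import manip
def cam(n):
    c=manip.camera(n); f=c["frame"]; h,w=f.shape[:2]; F=h/2/np.tan(np.radians(c["vfov"])/2)
    z=c["range_z"].astype(float); v,u=np.mgrid[:h,:w]
    P=np.stack([(u-c["cx"])/F*z,(v-c["cy"])/F*z,z],-1)
    T=np.array(c["cam_to_world"]); W=P@T[:3,:3].T+T[:3,3]; W[z==0]=np.nan
    return f,W,c
def save(n,f): cv2.imwrite("pics/"+n,cv2.cvtColor(f,cv2.COLOR_RGB2BGR))
E
python3 - <<'E'
from h import *
for n in("top","side"):
    f,W,c=cam(n); np.savez(n+".npz",f=f,W=W); save(n+"0.png",f); print(n,c["vfov"],np.round(c["cam_to_world"],2).tolist())
print(manip.read_state())
E
```

```text
top 50.66566786800254 [[-0.02, -0.98, 0.19, 214.74], [-1.0, 0.02, 0.03, -16.99], [-0.03, -0.19, -0.98, 1369.22], [0.0, 0.0, 0.0, 1.0]]
side 52.70533418772147 [[0.89, -0.32, 0.31, 30.3], [-0.45, -0.62, 0.65, -826.5], [-0.02, -0.72, -0.7, 946.62], [0.0, 0.0, 0.0, 1.0]]
{'clock': 0.1, 'joints': array([ 1.26238739e+00,  3.00391310e-01,  1.52151607e+00,  3.48126898e-06,
        1.32068785e+00, -6.66008283e-02]), 'qd': array([ 0.00021439, -0.0016878 , -0.00187095, -0.00161737,  0.00246513,
       -0.0003226 ]), 'effort': array([ 1.64318983e-03, -5.32645476e+01, -3.53285336e+01,  7.09679537e-02,
        2.35953648e-02, -5.08026960e-05]), 'eef_pos': array([131.62721086, 533.75540527, 182.05760666]), 'eef_rot': array([-3.14059252e+00, -7.00879765e-05,  2.89978365e+00]), 'wrist_force': array([-0.5009544 , -1.00702844, -0.07309382]), 'moment': array([-0.01384019, -0.00822483, -0.00712255]), 'finger_force': 0.0, 'finger_gap': 93.74120334614017}
```

View pics/top0.png

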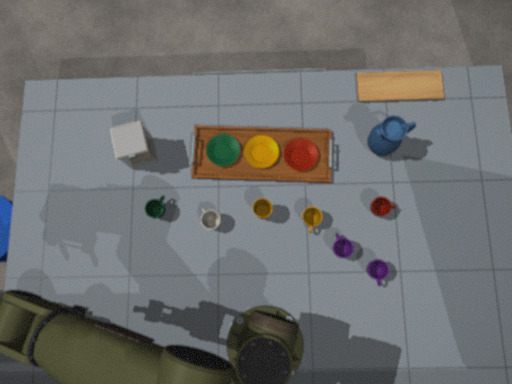

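View pics/side0.png

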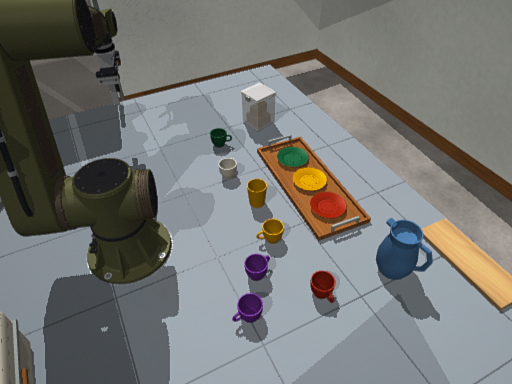

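Top image:
- **Yellow candidates:** (262,208) has no handle and looks tall, so it is the tumbler. (312,216) has a handle, so it is the mustard cup.
- **Other cups:** green is at (155,208), white at (211,220), brick at (381,206). The purple cups at (343,246) and (377,270) are decoys.
- **Saucers:** green (224,151), mustard (262,152), brick (302,155).

Next I'll measure these and confirm them in one enlarged crop.

```bash
cat > m.py <<'E'
from h import *
from scipy.optimize import least_squares
def fit(P):
    c0=(P.min(0)+P.max(0))/2
    s=least_squares(lambda p:np.hypot(*(P-p[:2]).T)-p[2],[*c0,33],loss='soft_l1',f_scale=2)
    return s.x
def mask(f,col):
    h=cv2.cvtColor(f,cv2.COLOR_RGB2HSV).astype(int);H,S,V=h[...,0],h[...,1],h[...,2]
    return {'red':(S>150)&((H<7)|(H>172)),'green':(S>110)&(H>60)&(H<95),'must':(S>150)&(H>16)&(H<32)&(V>60),'purple':(S>100)&(H>130)&(H<160),'white':(S<50)&(V>100)}[col]
def comps(f,W,col,amin=40):
    n,L,st,ce=cv2.connectedComponentsWithStats(mask(f,col).astype('uint8'))
    for i in range(1,n):
        if st[i,4]>=amin: yield ce[i],W[L==i]
E
python3 - <<'E'
from m import *
for n in("top","side"):
    d=np.load(n+".npz");f,W=d['f'],d['W']
    for col in('red','green','must','purple','white'):
        for ce,P in comps(f,W,col):
            P=P[~np.isnan(P[:,0])]; 
            if len(P)<30: continue
            zm=np.percentile(P[:,2],97)
            if zm<8 or zm>120: continue
            R=P[P[:,2]>zm-8]
            s=fit(R[:,:2]); lo=P[P[:,2]<zm-6]
            # handle direction: farthest pts
            Q=P[:,:2]-s[:2]; r=np.hypot(*Q.T); k=(r>39)&(r<58)
            h=Q[k].mean(0) if k.sum()>3 else [0,0]
            print(n,col,ce.round(),len(P),"z",zm.round(1),"fit",s.round(1),"bbox",P.min(0).round(),P.max(0).round(),"h",np.degrees(np.arctan2(h[1],h[0])).round(),k.sum())
f=np.load("top.npz")['f']; save("crop1.png",cv2.resize(f[120:290,130:430],None,fx=2.6,fy=2.6,interpolation=cv2.INTER_CUBIC))
E
```

```text
top red [301. 154.] 785 z 25.9 fit [ 626.2 -137.8   50.4] bbox [ 569. -200.    3.] [690. -81.  30.] h -33.0 422
top red [381. 206.] 258 z 58.6 fit [ 432.7 -388.8   30.3] bbox [ 403. -434.   -2.] [ 462. -357.   64.] h 0.0 3
top green [223. 150.] 759 z 25.0 fit [650.2 131.2  47.9] bbox [596.  77.   4.] [705. 186.  29.] h 6.0 387
top green [156. 208.] 198 z 60.2 fit [442.2 354.5  29.6] bbox [416. 323.  -1.] [482. 386.  65.] h -27.0 4
top must [261. 151.] 982 z 26.2 fit [639.2  -2.7  51.5] bbox [581. -66.   1.] [711.  61.  30.] h -7.0 486
top must [262. 208.] 275 z 81.6 fit [431.4  -2.1  30. ] bbox [402. -31.  -2.] [462.  27.  87.] h 0.0 0
top must [312. 217.] 294 z 60.0 fit [ 404.3 -163.1   30.1] bbox [ 358. -202.   -5.] [ 436. -135.   64.] h -174.0 5
top purple [343. 247.] 320 z 59.1 fit [ 300.3 -257.6   30.3] bbox [ 274. -299.   -1.] [ 347. -226.   64.] h 10.0 8
top purple [378. 270.] 347 z 58.8 fit [ 230.2 -362.8   30.6] bbox [ 185. -406.   -2.] [ 260. -330.   62.] h -163.0 8
side red [328. 205.] 727 z 23.7 fit [ 625.3 -138.3   50.6] bbox [ 568. -196.    5.] [697. -67.  26.] h 44.0 3
[... 544 characters left out ...]
de must [272. 230.] 432 z 58.0 fit [ 404.7 -165.7   30.8] bbox [ 354. -198.    3.] [ 438. -130.   61.] h 174.0 14
side purple [256. 266.] 497 z 58.1 fit [ 300.3 -260.3   30.9] bbox [ 268. -292.   -2.] [ 354. -212.   61.] h 16.0 11
side purple [249. 307.] 621 z 57.6 fit [ 230.5 -365.7   30.8] bbox [ 180. -398.   -3.] [ 279. -309.   62.] h -172.0 22
side white [343.  54.] 37261 z 117.0 fit [-21511.7    693.2  23640.2] bbox [ 301.   12. -674.] [2157. 2166.  243.] h 0.0 0
side white [345. 221.] 61 z 45.3 fit [ 680.1  928.9 1169.4] bbox [ 573. -245.    4.] [ 667. -205.   46.] h 0.0 0
side white [421. 258.] 131 z 68.7 fit [ 684.9 -471.4   17.2] bbox [ 667. -484.   -7.] [ 784. -398.  146.] h 27.0 4
```

View pics/crop1.png

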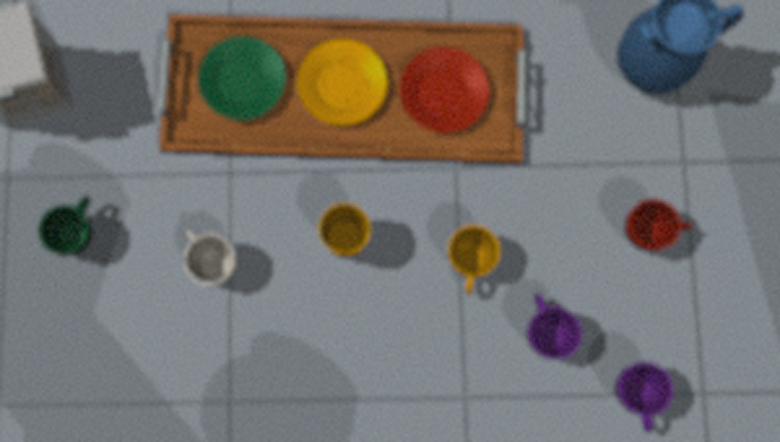

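The crop shows a handle on the mustard cup at (474,250) and none on the tumbler at (345,228). The green handle points at about -35°, mustard at about 174° and brick at about -92°. With the present yaw the fingers close along about 76°, which suits green and mustard. Brick needs about a quarter turn.

Starting with green at (442.5, 354.4).

Emit:
servo_tool:
  motion:
    - [[0.1, -0.058, 0, 0, 0, 0, 0], [0.2, -0.116, 0, 0, 0, 0, 0], [0.3, -0.173, 0, 0, 0, 0, 0], [0.38, -0.22, 0, 0, 0, 0, 0], [0.46, -0.266, 0, 0, 0, 0, 0], [0.53, -0.306, 0, 0, 0, 0, 0], [0.58, -0.335, -0.04, 0, 0, 0, 0], [0.61, -0.353, -0.1, 0, 0, 0, 0], [0.622, -0.359, -0.16, 0, 0, 0, 0], [0.622, -0.359, -0.16, 0, 0, 0, 0]]
  newtons: 12

```text
clock: 1.1
eef_pos: [441.6, 352.6, 98.6]
eef_rot: [-3.136, -0.005, 2.898]
wrist_force: [-0.8, 0.3, -0.4]
finger_gap: 94.3
finger_force: 0.0
```

Emit:
servo_tool:
  motion:
    - [[0, 0, -0.04, 0, 0, 0, 0], [0, 0, -0.08, 0, 0, 0, 0], [0, 0, -0.12, 0, 0, 0, 0], [0, 0, -0.145, 0, 0, 0, 0], [0, 0, -0.16, 0, 0, 0, 0], [0, 0, -0.164, 0, 0, 0, 0], [0, 0, -0.164, 0, 0, 0, 0]]

```text
clock: 1.8
eef_pos: [442.9, 354.8, 21.2]
eef_rot: [3.141, 0.0, 2.9]
wrist_force: [0.2, 0.1, -0.1]
finger_gap: 94.1
finger_force: 0.0
```

```bash
python3 - <<'E'
from h import *
f,W,c=cam("top");g,_,_=cam("side")
a=cv2.resize(f[160:260,110:210],(500,500));b=cv2.resize(g[80:190,160:270],(500,500))
save("p2.png",cv2.resize(np.hstack([a,b]),(800,400)));s=manip.read_state();print(s['eef_pos'],s['eef_rot'],s['wrist_force'])
E
```

```text
[443.03146862 354.78565274  21.39783669] [3.14074193e+00 7.59776623e-04 2.89982523e+00] [-0.40665423 -0.0283236   0.37792528]
```

View pics/p2.png

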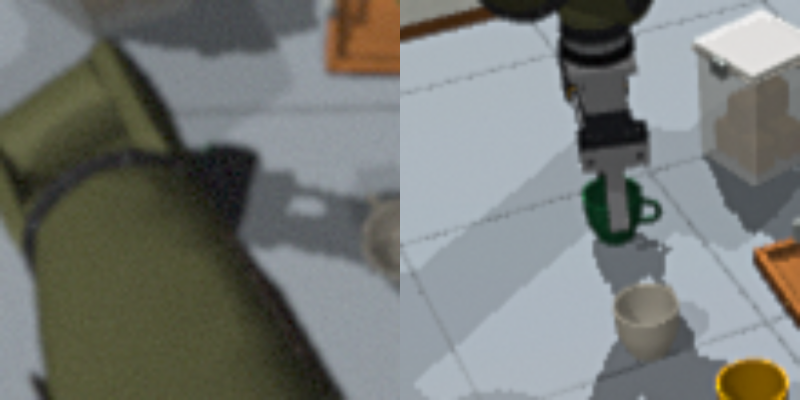

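The fingers straddle the green cup and the handle sits well clear to the side (side crop 650,210). Closing.

Emit:
servo_tool:
  motion:
    - [[0, 0, 0, 0, 0, 0, 0.35], [0, 0, 0, 0, 0, 0, 0.6], [0, 0, 0, 0, 0, 0, 0.6], [0, 0, 0, 0, 0, 0, 0.6], [0, 0, 0, 0, 0, 0, 0.6], [0, 0, 0, 0, 0, 0, 0.6], [0, 0, 0, 0, 0, 0, 0.6]]
  newtons: 15

```text
clock: 2.6
eef_pos: [442.8, 354.7, 20.7]
eef_rot: [3.141, 0.0, 2.9]
wrist_force: [0.3, 1.8, 2.0]
finger_gap: 65.7
finger_force: 15.0
```

Emit:
servo_tool:
  motion:
    - [[0, 0, 0.03, 0, 0, 0, 0.6], [0, 0, 0.08, 0, 0, 0, 0.6], [0, 0, 0.13, 0, 0, 0, 0.6], [0.02, -0.022, 0.16, 0, 0, 0, 0.6], [0.06, -0.065, 0.16, 0, 0, 0, 0.6], [0.12, -0.13, 0.16, 0, 0, 0, 0.6], [0.18, -0.194, 0.16, 0, 0, 0, 0.6], [0.24, -0.26, 0.16, 0, 0, 0, 0.6], [0.3, -0.324, 0.16, 0, 0, 0, 0.6], [0.35, -0.378, 0.16, 0, 0, 0, 0.6]]

```text
clock: 3.6
eef_pos: [618.8, 163.4, 101.4]
eef_rot: [-3.141, 0.0, 2.899]
wrist_force: [-1.1, 0.4, -1.1]
finger_gap: 65.3
finger_force: 15.0
```

Emit:
servo_tool:
  motion:
    - [[0.03, -0.033, 0, 0, 0, 0, 0.6], [0.05, -0.055, 0, 0, 0, 0, 0.6], [0.06, -0.065, 0, 0, 0, 0, 0.6], [0.064, -0.069, 0, 0, 0, 0, 0.6], [0.064, -0.069, -0.02, 0, 0, 0, 0.6], [0.064, -0.069, -0.05, 0, 0, 0, 0.6], [0.064, -0.069, -0.08, 0, 0, 0, 0.6], [0.064, -0.069, -0.09, 0, 0, 0, 0.6], [0.064, -0.069, -0.09, 0, 0, 0, 0.6], [0.064, -0.069, -0.09, 0, 0, 0, 0.6]]

```text
clock: 4.6
eef_pos: [649.8, 131.1, 55.8]
eef_rot: [3.141, 0.0, 2.9]
wrist_force: [-0.6, 0.2, -0.6]
finger_gap: 65.8
finger_force: 15.0
```

```bash
cat > chk.py <<'E'
from m import *
import sys
col=sys.argv[1]
s=manip.read_state();print(s['eef_pos'].round(1),s['wrist_force'].round(1),s['finger_gap'])
g,W,_=cam("side")
for ce,P in comps(g,W,col):
    P=P[~np.isnan(P[:,0])]; zm=np.percentile(P[:,2],97); R=P[P[:,2]>zm-8]; print(ce.round(),len(P),zm.round(1),fit(R[:,:2]).round(1))
if len(sys.argv)>2: save(sys.argv[2],cv2.resize(g[60:310,190:440],(600,600),interpolation=cv2.INTER_CUBIC))
E
python3 chk.py green g3.png
```

```text
[649.8 131.1  55.8] [-0.6  0.2 -0.6] 65.75286963366433
[292. 154.] 537 90.3 [649.2 128.4  30.7]
```

View pics/g3.png

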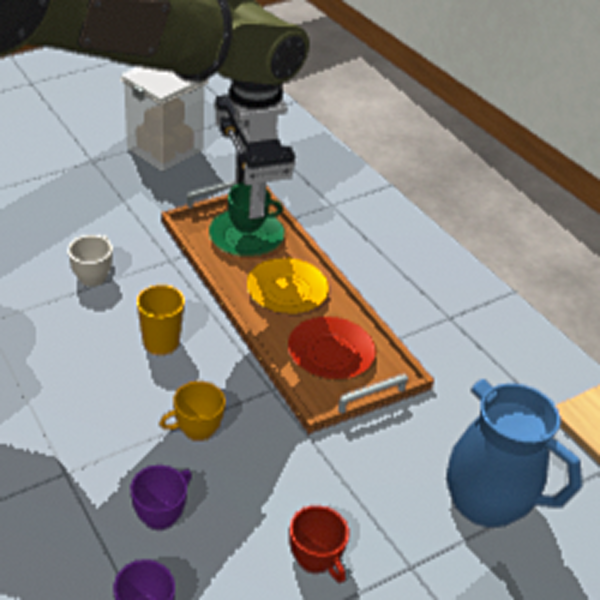

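The green cup hangs upright over the green saucer (crop 250,215), gripper clear of the neighbouring saucers and canister. Lowering slowly.

Emit:
servo_tool:
  motion:
    - [[0, 0, -0.012, 0, 0, 0, 0.6], [0, 0, -0.024, 0, 0, 0, 0.6], [0, 0, -0.032, 0, 0, 0, 0.6], [0, 0, -0.036, 0, 0, 0, 0.6], [0, 0, -0.039, 0, 0, 0, 0.6], [0, 0, -0.041, 0, 0, 0, 0.6], [0, 0, -0.042, 0, 0, 0, 0.6], [0, 0, -0.043, 0, 0, 0, 0.6], [0, 0, -0.043, 0, 0, 0, 0.6]]

```text
clock: 5.55
eef_pos: [649.7, 131.0, 34.1]
eef_rot: [3.142, 0.0, 2.9]
wrist_force: [-0.9, 0.3, -0.8]
finger_gap: 65.3
finger_force: 15.0
```

Emit:
servo_tool:
  motion:
    - [[0, 0, -0.001, 0, 0, 0, 0.6], [0, 0, -0.002, 0, 0, 0, 0.6], [0, 0, -0.002, 0, 0, 0, 0.6]]

```text
clock: 5.85
eef_pos: [650.1, 131.0, 33.6]
eef_rot: [3.141, 0.001, 2.9]
wrist_force: [-0.6, -0.2, 3.6]
finger_gap: 65.6
finger_force: 15.0
```

Contact felt. Release and rise.

Emit:
servo_tool:
  motion:
    - [[0, 0, 0, 0, 0, 0, 0.28], [0, 0, 0, 0, 0, 0, 0.2], [0, 0, 0, 0, 0, 0, 0.1], [0, 0, 0, 0, 0, 0, 0.05], [0, 0, 0, 0, 0, 0, 0.05], [0, 0, 0.03, 0, 0, 0, 0.05], [0, 0, 0.08, 0, 0, 0, 0.05], [0, 0, 0.14, 0, 0, 0, 0], [0, 0, 0.2, 0, 0, 0, 0], [0, 0, 0.2, 0, 0, 0, 0]]

```text
clock: 6.85
eef_pos: [651.6, 131.3, 139.1]
eef_rot: [3.139, 0.007, 2.9]
wrist_force: [-0.1, -0.2, 0.8]
finger_gap: 94.1
finger_force: 0.0
```

```bash
python3 chk.py green; python3 chk.py must
```

```text
[651.6 131.3 139.1] [-0.1 -0.2  0.8] 94.1123583748874
[293. 154.] 557 69.3 [649.3 130.4  30.4]
[650.7 131.1 136.2] [ 0.4  0.4 -0.9] 93.96885309673976
[309. 179.] 640 23.5 [640.6  -4.1  50.5]
[256. 192.] 445 80.5 [432.   -4.4  30.9]
[272. 230.] 422 57.6 [ 404.6 -165.4   30.7]
```

Emit:
servo_tool:
  motion:
    - [[-0.04, -0.048, 0, 0, 0, 0, 0], [-0.1, -0.12, 0, 0, 0, 0, 0], [-0.16, -0.193, 0, 0, 0, 0, 0], [-0.22, -0.265, 0, 0, 0, 0, 0], [-0.28, -0.338, 0, 0, 0, 0, 0], [-0.34, -0.41, 0, 0, 0, 0, 0], [-0.4, -0.482, 0, 0, 0, 0, 0], [-0.45, -0.543, 0, 0, 0, 0, 0], [-0.48, -0.579, -0.02, 0, 0, 0, 0], [-0.49, -0.591, -0.06, 0, 0, 0, 0]]

```text
clock: 7.95
eef_pos: [403.6, -166.1, 103.1]
eef_rot: [-3.141, 0.001, 2.898]
wrist_force: [0.1, -0.1, -0.2]
finger_gap: 93.9
finger_force: 0.0
```

Emit:
servo_tool:
  motion:
    - [[0, 0, 0, 0, 0, 0, 0], [0, 0, 0, 0, 0, 0, 0], [0, 0, -0.04, 0, 0, 0, 0], [0, 0, -0.08, 0, 0, 0, 0], [0, 0, -0.12, 0, 0, 0, 0], [0, 0, -0.15, 0, 0, 0, 0], [0, 0, -0.164, 0, 0, 0, 0], [0, 0, -0.164, 0, 0, 0, 0], [0, 0, -0.164, 0, 0, 0, 0]]

```text
clock: 8.85
eef_pos: [405.3, -164.5, 21.8]
eef_rot: [-3.141, 0.001, 2.9]
wrist_force: [-0.6, -0.1, 0.2]
finger_gap: 93.9
finger_force: 0.0
```

```bash
python3 chk.py must g4.png
```

```text
[ 405.3 -164.5   21.8] [-0.6 -0.1  0.2] 93.92870204722435
[309. 179.] 645 23.5 [640.   -4.   50.5]
[254. 195.] 261 81.4 [ 634.  -106.   246.7]
[267. 233.] 176 57.8 [ 405.3 -165.7   31.2]
```

View pics/g4.png

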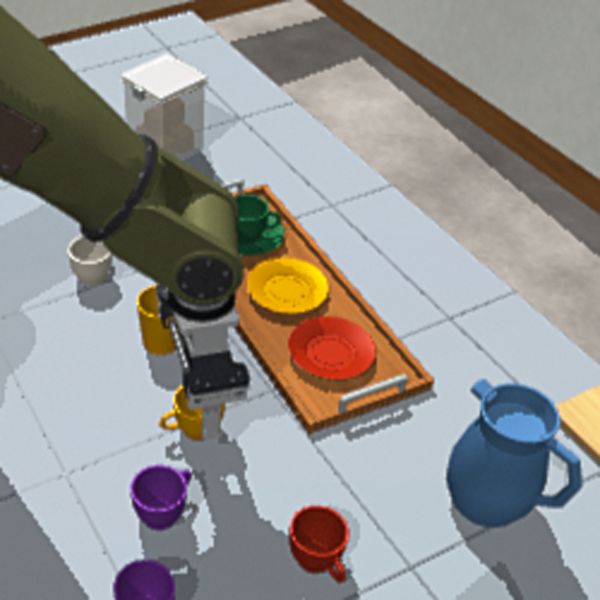

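Green sits on its saucer (crop 250,220). The fingers straddle the mustard cup (195,410) with its handle clear, and the tumbler is untouched. Gripping and lifting.

Emit:
servo_tool:
  motion:
    - [[0, 0, 0, 0, 0, 0, 0.35], [0, 0, 0, 0, 0, 0, 0.6], [0, 0, 0, 0, 0, 0, 0.6], [0, 0, 0, 0, 0, 0, 0.6], [0, 0, 0, 0, 0, 0, 0.6], [0, 0, 0, 0, 0, 0, 0.6], [0, 0, 0, 0, 0, 0, 0.6], [0, 0, 0.03, 0, 0, 0, 0.6], [0, 0, 0.08, 0, 0, 0, 0.6], [0, 0, 0.13, 0, 0, 0, 0.6]]

```text
clock: 9.9
eef_pos: [404.2, -164.4, 86.4]
eef_rot: [3.141, -0.002, 2.9]
wrist_force: [0.1, -0.2, -1.3]
finger_gap: 64.6
finger_force: 15.3
```

Emit:
servo_tool:
  motion:
    - [[0.02, 0.014, 0.03, 0, 0, 0, 0.6], [0.07, 0.048, 0.03, 0, 0, 0, 0.6], [0.14, 0.096, 0.03, 0, 0, 0, 0.6], [0.21, 0.144, 0.03, 0, 0, 0, 0.6], [0.28, 0.192, 0.03, 0, 0, 0, 0.6], [0.35, 0.24, 0.03, 0, 0, 0, 0.6], [0.41, 0.281, 0.03, 0, 0, 0, 0.6], [0.45, 0.308, 0.03, 0, 0, 0, 0.6], [0.47, 0.322, 0.01, 0, 0, 0, 0.6], [0.47, 0.322, -0.02, 0, 0, 0, 0.6]]

```text
clock: 10.9
eef_pos: [640.5, -2.7, 75.2]
eef_rot: [-3.142, 0.001, 2.901]
wrist_force: [-0.1, -0.7, -2.5]
finger_gap: 64.3
finger_force: 15.3
```

Emit:
servo_tool:
  motion:
    - [[0, 0, -0.02, 0, 0, 0, 0.6], [0, 0, -0.035, 0, 0, 0, 0.6], [0, 0, -0.04, 0, 0, 0, 0.6], [0, 0, -0.04, 0, 0, 0, 0.6], [0, 0, -0.04, 0, 0, 0, 0.6]]

```text
clock: 11.4
eef_pos: [639.9, -3.8, 56.7]
eef_rot: [3.141, 0.001, 2.9]
wrist_force: [-0.6, 0.5, -2.0]
finger_gap: 64.6
finger_force: 15.3
```

```bash
python3 chk.py must g5.png
```

```text
[639.9  -3.8  56.7] [-0.6  0.5 -2. ] 64.57818882298453
[309. 177.] 709 91.2 [639.3  -6.3  30.9]
[256. 192.] 445 81.0 [431.9  -4.1  30.9]
```

View pics/g5.png

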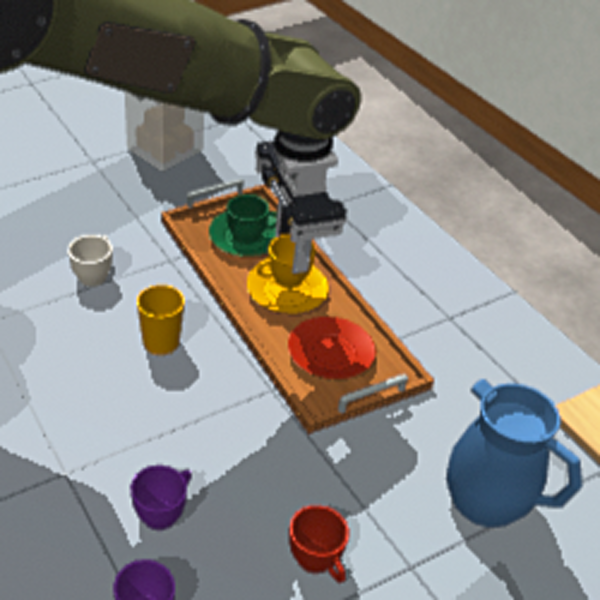

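The mustard cup hangs upright over its own saucer (crop 290,265). Lowering.

Emit:
servo_tool:
  motion:
    - [[0, 0, -0.012, 0, 0, 0, 0.6], [0, 0, -0.024, 0, 0, 0, 0.6], [0, 0, -0.032, 0, 0, 0, 0.6], [0, 0, -0.036, 0, 0, 0, 0.6], [0, 0, -0.039, 0, 0, 0, 0.6], [0, 0, -0.041, 0, 0, 0, 0.6], [0, 0, -0.043, 0, 0, 0, 0.6], [0, 0, -0.044, 0, 0, 0, 0.6], [0, 0, -0.044, 0, 0, 0, 0.6]]

```text
clock: 12.35
eef_pos: [639.9, -3.5, 34.3]
eef_rot: [3.142, 0.0, 2.9]
wrist_force: [0.1, 0.3, -1.0]
finger_gap: 64.3
finger_force: 15.2
```

Emit:
servo_tool:
  motion:
    - [[0, 0, -0.001, 0, 0, 0, 0.6], [0, 0, -0.002, 0, 0, 0, 0.6], [0, 0, -0.002, 0, 0, 0, 0.6]]

```text
clock: 12.65
eef_pos: [640.3, -3.6, 34.1]
eef_rot: [3.141, 0.002, 2.9]
wrist_force: [-0.3, 0.7, 7.1]
finger_gap: 64.6
finger_force: 15.2
```

Emit:
servo_tool:
  motion:
    - [[0, 0, 0.001, 0, 0, 0, 0.28], [0, 0, 0.001, 0, 0, 0, 0.2], [0, 0, 0.001, 0, 0, 0, 0.1], [0, 0, 0.001, 0, 0, 0, 0.05], [0, 0, 0.001, 0, 0, 0, 0.05], [0, 0, 0.03, 0, 0, 0, 0.05], [0, 0, 0.08, 0, 0, 0, 0.05], [0, 0, 0.14, 0, 0, 0, 0], [0, 0, 0.2, 0, 0, 0, 0], [0, 0, 0.2, 0, 0, 0, 0]]

```text
clock: 13.65
eef_pos: [641.6, -3.6, 138.8]
eef_rot: [3.14, 0.008, 2.9]
wrist_force: [0.3, 0.4, 0.4]
finger_gap: 94.2
finger_force: 0.0
```

```bash
python3 chk.py must;python3 chk.py red
```

```text
[641.6  -3.6 138.8] [0.3 0.4 0.4] 94.21167034964456
[309. 177.] 733 68.9 [639.4  -4.7  30.8]
[256. 192.] 443 80.9 [432.3  -4.7  31.1]
[640.7  -3.6 136.1] [-0.6 -0.  -0.1] 94.11340783618093
[328. 204.] 716 23.8 [ 625.4 -138.2   50.2]
[323. 284.] 554 57.5 [ 432.9 -391.6   30.7]
```

Emit:
servo_tool:
  motion:
    - [[-0.04, -0.075, 0, 0, 0, -0.046, 0], [-0.08, -0.15, 0, 0, 0, -0.092, 0], [-0.12, -0.224, 0, 0, 0, -0.138, 0], [-0.16, -0.3, 0, 0, 0, -0.184, 0], [-0.2, -0.374, 0, 0, 0, -0.23, 0], [-0.25, -0.467, 0, 0, 0, -0.276, 0], [-0.3, -0.561, 0, 0, 0, -0.322, 0], [-0.35, -0.654, 0, 0, 0, -0.368, 0], [-0.39, -0.729, 0, 0, 0, -0.414, 0], [-0.414, -0.774, 0, 0, 0, -0.444, 0]]

```text
clock: 14.75
eef_pos: [430.2, -392.9, 132.0]
eef_rot: [-3.14, -0.001, 1.497]
wrist_force: [0.6, -0.1, -0.3]
finger_gap: 93.9
finger_force: 0.0
```

Emit:
servo_tool:
  motion:
    - [[0, 0, 0, 0, 0, 0, 0], [0, 0, 0, 0, 0, 0, 0], [0, 0, -0.05, 0, 0, 0, 0], [0, 0, -0.07, 0, 0, 0, 0], [0, 0, -0.07, 0, 0, 0, 0]]

```text
clock: 15.25
eef_pos: [432.6, -389.0, 96.4]
eef_rot: [-3.139, -0.002, 1.507]
wrist_force: [0.1, 0.6, 0.3]
finger_gap: 93.8
finger_force: 0.0
```

```bash
python3 chk.py red g6.png; python3 -c "
from h import *;s=manip.read_state();print(s['eef_rot'],s['joints'])"
```

```text
[ 432.6 -389.    96.4] [0.1 0.6 0.3] 93.8056620599936
[323. 284.] 543 57.5 [ 432.6 -391.7   30.4]
[-3.14052445e+00 -1.01722463e-03  1.50665556e+00] [-7.95607829e-01  4.51985930e-01  1.51787838e+00  4.71701162e-05
  1.17320276e+00 -7.31485899e-01]
```

View pics/g6.png

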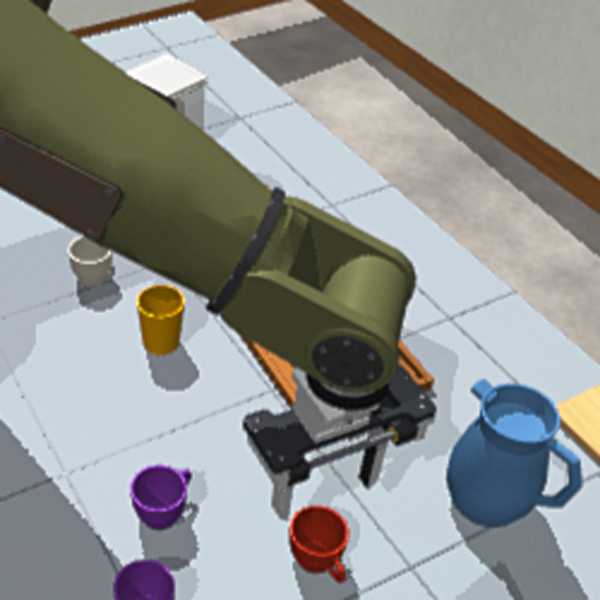

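The gripper is over the brick cup (crop 320,535), with the fingers on its ±x sides and the handle pointing away from them. The jug is clear.

Emit:
servo_tool:
  motion:
    - [[0, 0, -0.04, 0, 0, 0, 0], [0, 0, -0.08, 0, 0, 0, 0], [0, 0, -0.12, 0, 0, 0, 0], [0, 0, -0.145, 0, 0, 0, 0], [0, 0, -0.154, 0, 0, 0, 0], [0, 0, -0.154, 0, 0, 0, 0], [0, 0, -0.154, 0, 0, 0, 0]]

```text
clock: 16.0
eef_pos: [433.2, -390.9, 22.1]
eef_rot: [3.141, 0.001, 1.505]
wrist_force: [0.1, -0.1, 0.1]
finger_gap: 93.8
finger_force: 0.0
```

Emit:
servo_tool:
  motion:
    - [[0, 0, 0, 0, 0, 0, 0.35], [0, 0, 0, 0, 0, 0, 0.6], [0, 0, 0, 0, 0, 0, 0.6], [0, 0, 0, 0, 0, 0, 0.6], [0, 0, 0, 0, 0, 0, 0.6], [0, 0, 0, 0, 0, 0, 0.6], [0, 0, 0, 0, 0, 0, 0.6]]

```text
clock: 16.7
eef_pos: [432.9, -390.6, 21.2]
eef_rot: [3.141, 0.0, 1.505]
wrist_force: [1.5, -0.1, 1.1]
finger_gap: 63.8
finger_force: 14.9
```

Emit:
servo_tool:
  motion:
    - [[0, 0, 0.04, 0, 0, 0, 0.6], [0, 0, 0.1, 0, 0, 0, 0.6], [0.01, 0.013, 0.16, 0, 0, 0, 0.6], [0.04, 0.052, 0.18, 0, 0, 0, 0.6], [0.09, 0.118, 0.18, 0, 0, 0, 0.6], [0.14, 0.183, 0.18, 0, 0, 0, 0.6], [0.19, 0.249, 0.18, 0, 0, 0, 0.6], [0.24, 0.314, 0.18, 0, 0, 0, 0.6], [0.29, 0.379, 0.18, 0, 0, 0, 0.6], [0.33, 0.432, 0.18, 0, 0, 0, 0.6]]

```text
clock: 17.7
eef_pos: [598.4, -172.5, 110.6]
eef_rot: [-3.141, -0.0, 1.506]
wrist_force: [0.3, 0.2, -1.1]
finger_gap: 64.1
finger_force: 15.0
```

Emit:
servo_tool:
  motion:
    - [[0.03, 0.039, 0, 0, 0, 0, 0.6], [0.05, 0.065, 0, 0, 0, 0, 0.6], [0.056, 0.073, 0, 0, 0, 0, 0.6], [0.056, 0.073, 0, 0, 0, 0, 0.6], [0.056, 0.073, -0.04, 0, 0, 0, 0.6], [0.056, 0.073, -0.08, 0, 0, 0, 0.6], [0.056, 0.073, -0.105, 0, 0, 0, 0.6], [0.056, 0.073, -0.11, 0, 0, 0, 0.6], [0.056, 0.073, -0.11, 0, 0, 0, 0.6]]

```text
clock: 18.6
eef_pos: [625.6, -138.6, 56.2]
eef_rot: [-3.141, 0.0, 1.504]
wrist_force: [-0.2, -0.8, -1.9]
finger_gap: 63.6
finger_force: 15.0
```

```bash
python3 chk.py red g7.png
```

```text
[ 625.6 -138.6   56.2] [-0.2 -0.8 -1.9] 63.63481618657928
[329. 202.] 849 91.9 [ 624.3 -140.5   30.7]
```

View pics/g7.png

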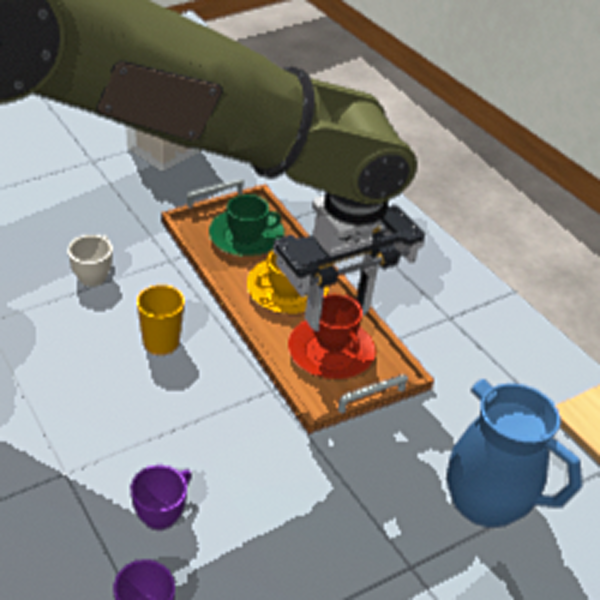

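The brick cup hangs upright over the brick saucer (crop 340,325), clear of the mustard cup and the tray loop. Lowering.

Emit:
servo_tool:
  motion:
    - [[0, 0.001, -0.012, 0, 0, 0, 0.6], [0, 0.001, -0.024, 0, 0, 0, 0.6], [0, 0.001, -0.032, 0, 0, 0, 0.6], [0, 0.001, -0.036, 0, 0, 0, 0.6], [0, 0.001, -0.039, 0, 0, 0, 0.6], [0, 0.001, -0.041, 0, 0, 0, 0.6], [0, 0.001, -0.043, 0, 0, 0, 0.6], [0, 0.001, -0.044, 0, 0, 0, 0.6], [0, 0.001, -0.044, 0, 0, 0, 0.6]]

```text
clock: 19.55
eef_pos: [625.8, -137.5, 34.3]
eef_rot: [3.141, 0.0, 1.505]
wrist_force: [-0.8, 0.3, 0.3]
finger_gap: 63.6
finger_force: 15.0
```

Emit:
servo_tool:
  motion:
    - [[0, 0, -0.001, 0, 0, 0, 0.6], [0, 0, -0.002, 0, 0, 0, 0.6], [0, 0, -0.002, 0, 0, 0, 0.6]]

```text
clock: 19.85
eef_pos: [626.0, -137.6, 34.1]
eef_rot: [3.141, 0.0, 1.505]
wrist_force: [-2.7, 0.9, 8.5]
finger_gap: 64.1
finger_force: 15.0
```

Emit:
servo_tool:
  motion:
    - [[0, 0, 0.001, 0, 0, 0, 0.28], [0, 0, 0.001, 0, 0, 0, 0.2], [0, 0, 0.001, 0, 0, 0, 0.1], [0, 0, 0.001, 0, 0, 0, 0.05], [0, 0, 0.001, 0, 0, 0, 0.05], [0, 0, 0.03, 0, 0, 0, 0.05], [0, 0, 0.08, 0, 0, 0, 0.05], [0, 0, 0.14, 0, 0, 0, 0], [0, 0, 0.22, 0, 0, 0, 0], [0, 0, 0.3, 0, 0, 0, 0]]

```text
clock: 20.85
eef_pos: [625.4, -137.5, 185.7]
eef_rot: [3.141, 0.0, 1.505]
wrist_force: [0.4, 0.2, -0.3]
finger_gap: 93.9
finger_force: 0.0
```

Emit:
servo_tool:
  motion:
    - [[-0.08, 0, 0.06, 0, 0, 0, 0], [-0.16, 0, 0.1, 0, 0, 0, 0], [-0.24, 0, 0.1, 0, 0, 0, 0], [-0.3, 0, 0.1, 0, 0, 0, 0], [-0.3, 0, 0.1, 0, 0, 0, 0], [-0.3, 0, 0.1, 0, 0, 0, 0]]

```text
clock: 21.45
eef_pos: [475.9, -137.6, 234.4]
eef_rot: [3.14, 0.001, 1.504]
wrist_force: [0.3, 0.3, -0.3]
finger_gap: 94.2
finger_force: 0.0
```

```bash
python3 chk.py red g8.png; python3 chk.py green; python3 chk.py must; python3 - <<'E'
from m import *
f,W,c=cam("top"); save("t8.png",cv2.resize(f[90:290,120:420],(750,500),interpolation=cv2.INTER_CUBIC))
for col in('red','green','must'):
    for ce,P in comps(f,W,col):
        P=P[~np.isnan(P[:,0])]
        if len(P)<60: continue
        R=P[(P[:,2]>60)]; print(col,ce.round(),"cup",fit(R[:,:2]).round(1) if len(R)>10 else 0, "saucer",fit(P[(P[:,2]>15)&(P[:,2]<30)][:,:2]).round(1), P[:,:2].min(0).round(),P[:,:2].max(0).round())
E
```

```text
[ 475.9 -137.6  234.4] [ 0.3  0.3 -0.3] 94.2465329879387
[328. 203.] 797 69.1 [ 625.2 -139.1   30.6]
[ 476.2 -137.6  233.9] [ 0.4 -0.8  0.2] 93.97530510957178
[293. 154.] 537 68.8 [1772.9 -566.9 1321.7]
[ 476.4 -137.5  233.5] [0.4 0.3 0.1] 94.40921059230203
[309. 177.] 736 69.3 [639.7  -5.6  30.7]
[256. 192.] 444 81.2 [431.9  -4.4  30.7]
red [289. 151.] cup 0 saucer [ 620.5 -159.1   69.4] [ 485. -121.] [681. -76.]
green [222. 150.] cup [649.  132.6  30.9] saucer [647.5 130.8  44. ] [594.  77.] [704. 186.]
must [261. 151.] cup [638.8  -3.   30.9] saucer [640.2  -2.4  48.3] [583. -65.] [711.  64.]
must [262. 208.] cup [430.5  -2.2  30.1] saucer [432.8  -1.8  24.4] [332. -36.] [462.  27.]
```

View pics/g8.png

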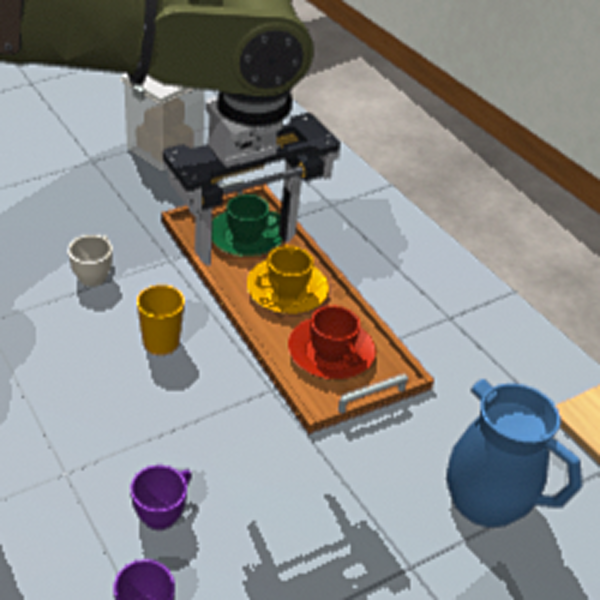

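View pics/t8.png

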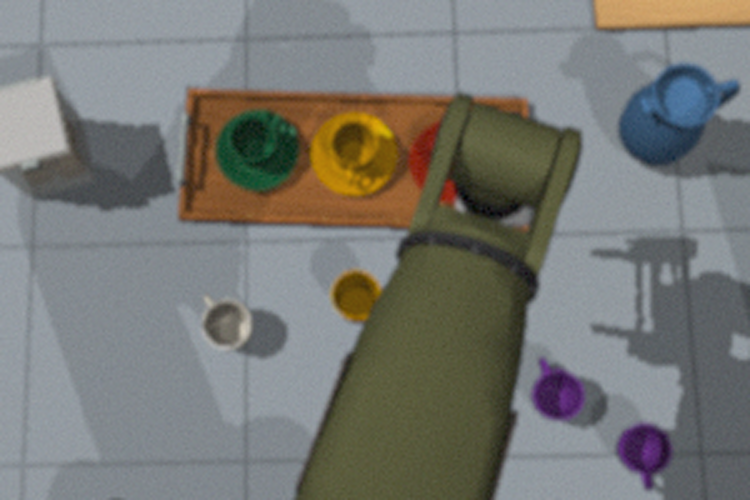

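All three cups stand upright and centred, to within about 1–2 mm, on the saucers of their own colour (side crop 250,220; 290,270; 335,330). The white cup, tumbler, jug and canister have not moved, and the arm is clear. Handing in.

```bash
python3 -c "
from cell import manip; print(manip.sign_off())"
```

```text
the job is handed in; nothing more can be done
None
```

The job is handed in: the green, mustard and brick cups stand upright on their own saucers, centred to within about 2 mm by the cameras, and nothing else was touched.

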